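# Let a pair of end caps out of the lever dispenser and ease its lid shut

## Robot

A 7-joint arm with a two-finger parallel gripper is mounted at the origin on a cart in front of the work surface, level with it; the furniture and walls round the work are solid. World frame = base frame: x ahead of the robot, y to its left, z up, the work surface at z = 0. Lengths are in m, angles in degrees, forces in N, time in s.
With the tool pointing down it reaches from about 0.425 to 0.875 m from the base axis. Payload 4.7 kg.
Tool frame: the origin (TCP) lies at the centre of the arm's flange, where the gripper is bolted on; the fingertips stand 182 mm ahead of it and the grasp point (between the pads) lies 164 mm ahead of it; z points along the fingers, x is the direction in which the jaws open and shut, and the axes are right-handed (so a half turn about z gives the same grasp; the last joint's range is limited). The gripper opens to 87 mm and grips with 3 to 60 N. Pads are 19 mm wide; open, the fingers measure 117 mm over their backs; the gripper's body (75 mm by 190 mm) begins 51 mm behind the grasp point.
Start: joints at [-73.333, 18.392, -4.016, 83.108, 1.295, 78.541, -3.26], TCP at [0.178, 0.625, 0.405] pointing down, gripper open.
Joint ranges: [-163.93, 163.93], [-17.29, 119.83], [-79.2, 71.16], [3.27, 140.29], [-89.18, 269.18], [5.43, 117.66], [-154.24, 154.24]. Speed limits (degrees/s): [147.25, 147.25, 180, 180, 180, 180, 180].

## Interface

Orientations are given as [roll, pitch, yaw] about the fixed x, y, z axes, in that order (R = Rz(yaw) Ry(pitch) Rx(roll)).
In Python, from cell import env gives the robot as it stands. The module is installed in compiled form; this text tells all that it offers.
- The arm moves only by the tool carry_out, never from a script. Its argument "increments" is a list of rows, each a list of 5 numbers: the shift along the world's x, y, z in m, then the turn about the world's z in degrees, then the gripper's target within -1 to 1 (shut at 1, half-way at 0, fully open at -1). In form: [[dx, dy, dz, spin, jaw], ...]. A call has 1 to 20 rows; each row is the pose to reach, as a shift and turn from the pose commanded when the call began; what a row does not reach only later rows make up. A row lasts 1/10 s, in which the tool goes at most 50 mm and 8.59 degrees, less where a joint would pass 70% of its speed; a pose out of reach is approached as far as the arm can. A call with a gripper value outside its range is refused whole. The fingers move at their own pace and stop on an object; "grip_force" is the grip in N (left out, the last holds). Time passes only in rows, so rows that repeat a pose let the fingers close. It gives the time, the measured TCP pose, the force and the opening at its end, in the units of the state.
- env.get_obs(): the state, without advancing time (a new reading comes with each control period).
- env.read_camera(name): name is "scene" or "top"; returns (picture, depth): 384x512x3 uint8, red, green, blue; 384x512 float32, m along the optical axis (not along the pixel's ray), 0 where there is no reading.
- env.get_calibration(name): a dict with "K" (3x3 intrinsics, pixels), "camera_from_world" (4x4, takes a point from world to camera coordinates). Camera axes: x right, y down, z forward; pixel columns grow to the right and rows downward; lengths in m; the calibration is good to about 2 mm. A picture is of the moment at which its call begins. get_calibration takes no time and is no camera call.
- env.sign_off(): hands the job in, once; it reports no verdict.
The state is a dict: "time_s": time; "qpos": joint angles; "joint_velocities": joint speeds; "effort": joint torques, N m; "tool_pos": TCP position; "tool_rot": TCP orientation; "force": force on the tool from outside, world axes, zero at the start; "wrist_torque": the same for the moment, N m; "grip_width": finger opening in m.
Only numpy, scipy, OpenCV 4.12 (cv2) and the standard library are available. Lean on these libraries where they do the work, as an engineer would, in place of code of your own. Each camera call takes 0.05 s, during which the arm holds its last target.

## Task

The next blind needs its pair of end caps: press down the paddle of the dispenser's lever with the fingertips so that the lid lifts, and keep it down until both caps have slid out and lie in the catch tray. Then let the paddle come up slowly under your fingertips, so that the lid closes fully without slamming, and take the hand away. Do not touch the caps, and leave the loose parts on the bench where they are.

Things in the scene. Friction and masses are not known exactly. Their poses are not given: they have to be found in the camera images.
- dispenser: Grey sheet-metal gravity dispenser, fixed; place and yaw vary. Origin: on the bench under the lower end of its chute; -x its front, z up. 262 mm (x) by 124 mm (y); catch tray in front (x -126 to -2). Behind it the hopper, y +-28: a slippery chute falling at 35 degrees to a mouth 75 mm high; top 191 mm high at x +103, front end x -52 at 125 to 145 mm. Lever on its -y side.
- paddle: Place to press: ribbed black rubber pad at the front end of the dark lever bar, 46 (x) by 42 (y) by 9 mm. Origin: centre of its top face, z its normal. In the dispenser's frame, lever up: x -64, y -88, 154 mm high, front edge 0.3 rad raised; fully down: x -73, y -88, 93 mm high, front 0.3 rad lowered. Radius 104 mm about the pivot at x +30, z +110. Nothing above it.
- lever (a joint): Lever angle, rad: 0 up (at rest, lid shut), grows as the paddle is pressed, 0.6 at its stop. A return spring pushes it up: about 3 N on the paddle start it, about 4 N hold it fully down. Let go from there, it flies up and the lid slams.
- lid (a joint): Angle of the steel lid (47 x 57 mm) over the chute's mouth, hinged at its top edge (dispenser x -34, z +124), swinging up to the front: 0 shut, 1.32 fully up. A rod links it to the lever: about 0.02 rad per mm of paddle. Caps pass from about 1.1 on. Closing faster than 3 rad/s in the last 0.3 rad (paddle 130 mm/s) is a slam; let go within 5 mm of the paddle's top it shuts softly.
- end_cap_1: White plastic tube end cap, a flange disc 45 mm across and 8 mm thick with a 28 mm wide hub, 26 mm high in all, 12 g; the front one on the chute, resting against the lid. Origin: centre of the flange's underside; z along the hub.
- end_cap_2: The like end cap, waiting behind the first on the chute. Origin: centre of the flange's underside; z along the hub.
- tray_middle (a point): Middle of the catch tray, at the height of its front rim, 35 mm above the bench; x and y as of the dispenser. The tray measures 118 (x) by 114 mm inside; its floor is a smooth steel slide from the chute down to the front wall, where it is 7 mm above the bench; the side walls rise to 78 mm at the back.
- sprocket_1: Loose white chain wheel, 39 mm across, 18 mm high, on the bench to the left of the catch tray. Origin: centre of its underside. To be left alone.
- chain_drive_1: Loose round chain drive housing, cream, 58 x 48 x 15 mm, on the bench to the left of the hopper. Origin: centre of its underside. To be left alone.
- bracket_3: Loose white L-shaped blind bracket lying on its side, 57 x 48 x 35 mm, on the bench in front of the paddle. Origin: centre of its underside. To be left alone.
Not all that is in view belongs to the job. What is shaped like the end_cap_1 but blue, brown or orange is not meant.

How it is judged (in metres and radians):
On the way:
1. both end caps lie in the catch tray while the fingers still hold the paddle down and the lid up (x of end_cap_1 in the frame of dispenser between -0.126 and 0 m and y of end_cap_1 in the frame of dispenser between -0.06 and 0.06 m and z of each of end_cap_1, end_cap_2 in the frame of dispenser below 0.06 m and x of end_cap_2 in the frame of dispenser between -0.126 and 0 m and y of end_cap_2 in the frame of dispenser between -0.06 and 0.06 m and value of joint lid above 0.6 rad and contact force between the fingers and paddle above 0.3 N), for 0.2 s.
At the end, for the whole second after the job is handed in: The lid is shut (within 0.05 rad), both end caps lie still in the catch tray, and the three loose parts are within 30 mm of where they were (x of end_cap_1 in the frame of dispenser between -0.126 and 0 m and y of end_cap_1 in the frame of dispenser between -0.06 and 0.06 m and z of each of end_cap_1, end_cap_2 in the frame of dispenser below 0.06 m and x of end_cap_2 in the frame of dispenser between -0.126 and 0 m and y of end_cap_2 in the frame of dispenser between -0.06 and 0.06 m and value of joint lid below 0.05 rad and linear speed of each of end_cap_1, end_cap_2 below 0.02 m/s and distance of each of sprocket_1, chain_drive_1, bracket_3 from where it was at the start of the episode below 0.03 m); the robot touches nothing.
It fails at once if the lid slams: it closes at more than 3 rad/s within its last 0.3 rad (value of joint lid below 0.3 rad and velocity of joint lid below -3 rad/s).
It fails at once if the robot touches an end cap (contact force between any of the fingers, the arm and end_cap_1 above 0.2 N or contact force between any of the fingers, the arm and end_cap_2 above 0.2 N).
It fails at once if one of the three loose parts is moved by more than 30 mm or lifted (distance of any of sprocket_1, chain_drive_1, bracket_3 from where it was at the start of the episode above 0.03 m).
It also fails if it takes over 32 s, if anything falls off the work surface, if the arm or the gripper's body presses on something with over 40 N, if the wrist force passes 120 N, or if a joint passes its speed limit or range.

## Working session

There is one attempt and no reset: what is moved stays moved. The work goes in short steps, Python scripts to look and compute and a tool call to move; the robot and the scene stay as the last step left them, time stands still between calls to the robot, and variables do not carry over. Pictures are saved under pics/ and viewed, and the job is handed in when it is done.

Besides the shell and the picture viewer there is one more tool, called after "Emit:" by a JSON object that holds its "method" and its "body", one argument or row to a line. carry_out: Moves the arm, as the interface text tells. Its arguments: {"type":"object","properties":{"increments":{"type":"array"},"grip_force":{"type":"number"}},"required":["increments"]}

```bash
mkdir -p pics; python3 - <<'E'
from cell import env
import cv2,numpy as np
o=env.get_obs();print(o)
for n in("scene","top"):
    p,d=env.read_camera(n);c=env.get_calibration(n);print(n,c)
    cv2.imwrite(f"pics/{n}0.png",p[:,:,::-1]);np.savez(f"{n}0.npz",p=p,d=d,K=c["K"],T=c["camera_from_world"])
E
```

```text
{'time_s': 0.0, 'qpos': array([-73.33249192,  18.43952103,  -4.01505089,  83.17668911,
         1.29487296,  78.53952271,  -3.25867854]), 'joint_velocities': array([-0.04583872,  0.01824085,  0.11191545, -0.01058622, -0.05893025,
        0.04265408,  0.04496849]), 'effort': array([-2.52382924e-04, -4.91293931e+01, -4.04205183e-01, -3.12534785e+01,
       -6.39248779e-02,  4.32810572e-02,  1.88705289e-04]), 'tool_pos': array([0.17761137, 0.62504505, 0.40364021]), 'tool_rot': array([1.79994196e+02, 1.10497759e-01, 7.41431156e+01]), 'force': array([0.0361911 , 0.45936301, 0.04435913]), 'wrist_torque': array([-0.02138457, -0.00644971, -0.0291953 ]), 'grip_width': 0.08734861244453732}
scene {'K': array([[383.51591204,   0.        , 249.33205335],
       [  0.        , 383.51591204, 195.69708572],
       [  0.        ,   0.        ,   1.        ]]), 'camera_from_world': array([[-0.78191866, -0.6233685 ,  0.0038631 ,  0.50024266],
       [-0.48624597,  0.60601853, -0.62952871,  0.24461141],
       [ 0.39008726, -0.49411867, -0.77696761,  0.79966918],
       [ 0.        ,  0.        ,  0.        ,  1.        ]])}
top {'K': array([[426.90610007,   0.        , 258.63738637],
       [  0.        , 426.90610007, 195.33381953],
       [  0.        ,   0.        ,   1.        ]]), 'camera_from_world': array([[-0.01610634, -0.99916218, -0.03762343,  0.17071597],
       [-0.9933257 ,  0.02028779, -0.11354496,  0.52523831],
       [ 0.11421312,  0.03554353, -0.99282024,  1.06254213],
       [ 0.        ,  0.        ,  0.        ,  1.        ]])}
```

View pics/scene0.png

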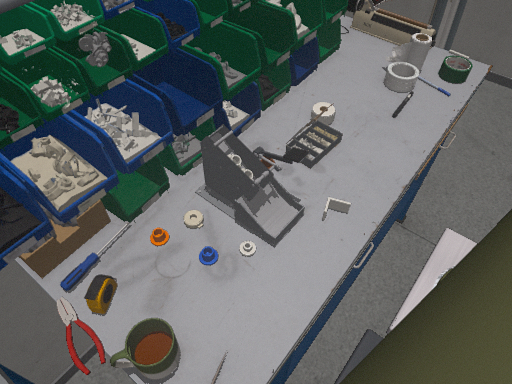

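View pics/top0.png

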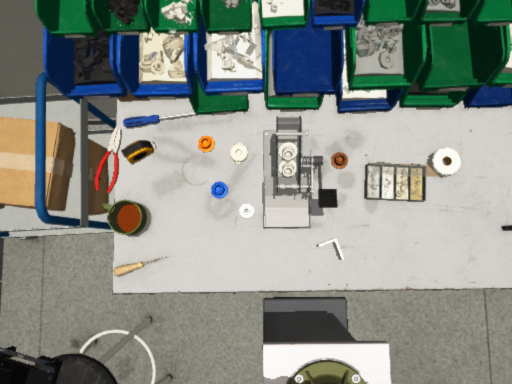

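The top view shows the dispenser at about (287,180), its front pointing down the image, and the black paddle at (327,198). The bracket is at (331,248), the sprocket at (246,211) and the chain drive at (239,152). The brown cap at (340,160) is a decoy. Next I enlarge that area and measure the paddle.

```bash
cat > h.py <<'E'
import numpy as np
def world(u,v,d,K,T):
    pc=np.stack([(u-K[0,2])/K[0,0]*d,(v-K[1,2])/K[1,1]*d,d],-1)
    return (pc-T[:3,3])@T[:3,:3]
E
python3 - <<'E'
import cv2,numpy as np
from h import world
z=np.load("top0.npz");p,d,K,T=[z[k] for k in "pdKT"]
cv2.imwrite("pics/top_crop.png",cv2.resize(p[105:270,220:370,::-1],None,fx=3.6,fy=3.6,interpolation=cv2.INTER_CUBIC))
v,u=np.mgrid[0:384,0:512];W=world(u,v,d,K,T)
m=(p.max(2)<45)&(u>312)&(u<345)&(v>182)&(v<214)&(W[...,2]>.1)
n,l,st,c=cv2.connectedComponentsWithStats(m.astype(np.uint8));i=1+st[1:,4].argmax();m=l==i
P=W[m];print(st[i],P.mean(0),np.percentile(P,[2,98],axis=0))
A=np.c_[P[:,:2],np.ones(len(P))];print("plane",np.linalg.lstsq(A,P[:,2],rcond=None)[0])
uv=np.argwhere(m)[:,::-1].astype(np.float32);print(cv2.minAreaRect(P[:,:2].astype(np.float32)))
# tray outline / hopper: heights map
for (a,b) in [(264,227),(309,227),(264,185),(309,185),(287,220),(287,200),(278,118),(299,118),(287,122),(312,160),(318,175),(246,211),(239,152),(325,243)]: print((a,b),W[b,a].round(3))
E
```

```text
[319 189  18  18 287] [0.50506879 0.00180227 0.15573204] [[ 0.48628983 -0.01644531  0.14841403]
 [ 0.52411235  0.01987165  0.16326228]]
plane [-0.31880605 -0.00091892  0.31675268]
((0.5061364769935608, 0.001593584194779396), (0.037565331906080246, 0.040561944246292114), 87.81620025634766)
(264, 227) [0.448 0.149 0.017]
(309, 227) [0.445 0.034 0.023]
(264, 185) [0.548 0.146 0.079]
(309, 185) [0.539 0.039 0.127]
(287, 220) [0.465 0.089 0.011]
(287, 200) [0.515 0.089 0.026]
(278, 118) [0.691 0.109 0.164]
(299, 118) [0.689 0.061 0.167]
(287, 122) [0.674 0.089 0.188]
(312, 160) [0.6  0.03 0.12]
(318, 175) [0.563 0.017 0.122]
(246, 211) [0.491 0.196 0.001]
(239, 152) [0.649 0.213 0.006]
(325, 243) [ 0.404 -0.004  0.036]
```

View pics/top_crop.png

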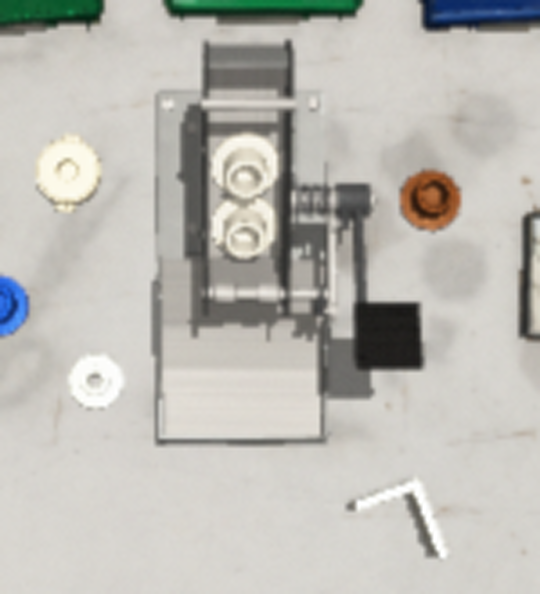

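The enlarged crop shows the ribbed black paddle on the dark lever bar at (390,335). Both white caps sit in the hopper at (243,160) and (243,228). The paddle's centre is at (0.506, 0.002, 0.155), tilted about 0.31 along x, so the dispenser's yaw is near 0. I'll turn the jaw axis along x to clear the hopper, shut the fingers and go above the paddle.

Emit:
{"method": "carry_out", "body": {
  "increments": [
    [0.02,-0.04,0.01,-4,1],
    [0.04,-0.08,0.01,-10,1],
    [0.06,-0.12,0.01,-16,1],
    [0.085,-0.16,0.01,-22,1],
    [0.105,-0.2,0.01,-28,1],
    [0.125,-0.24,0.01,-33,1],
    [0.145,-0.28,0.01,-38,1],
    [0.17,-0.32,0.01,-43,1],
    [0.19,-0.36,0.01,-48,1],
    [0.21,-0.4,0.01,-53,1],
    [0.23,-0.44,0.01,-58,1],
    [0.25,-0.48,0.01,-62,1],
    [0.275,-0.52,0.01,-66,1],
    [0.295,-0.56,0.01,-70,1],
    [0.31,-0.595,0.01,-73,1],
    [0.326,-0.625,0.005,-74,1],
    [0.326,-0.625,-0.01,-74,1],
    [0.326,-0.625,-0.02,-74,1],
    [0.326,-0.625,-0.02,-74,1],
    [0.326,-0.625,-0.02,-74,1]
  ]
}}

```text
time_s: 2.1
tool_pos: [0.5034, 0.0013, 0.3847]
tool_rot: [-180.0, 0.0, 0.3]
force: [-0.1, 0.2, 0.7]
grip_width: 0.0003
```

```bash
python3 - <<'E'
from cell import env
import cv2
p,d=env.read_camera("scene");cv2.imwrite("pics/scene1.png",cv2.resize(p[90:280,150:400,::-1],None,fx=3,fy=3,interpolation=cv2.INTER_CUBIC))
o=env.get_obs();print(o["tool_pos"],o["force"])
E
```

```text
[0.50355583 0.00121752 0.38508529] [ 0.00210506 -0.97385114  0.41856974]
```

View pics/scene1.png

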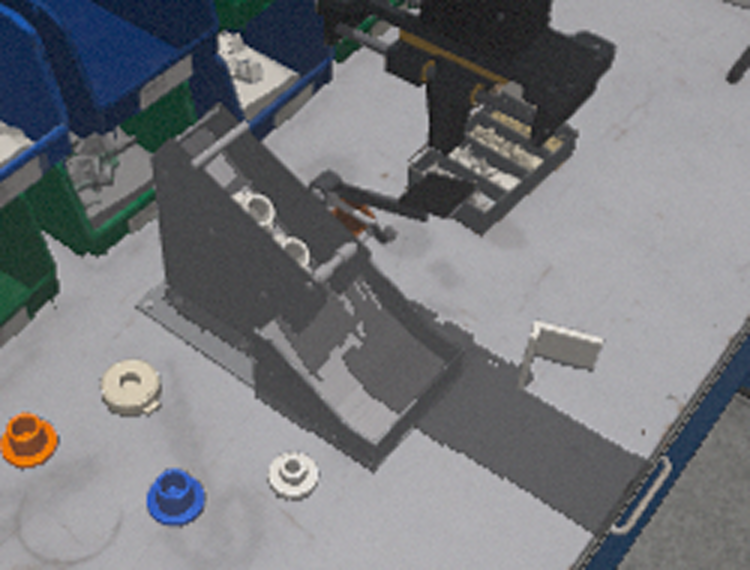

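The shut fingers at (445,150) stand right above the paddle at (445,190). I press down, following the arc.

Emit:
{"method": "carry_out", "body": {
  "increments": [
    [0,0,-0.01,0,1],
    [0,0,-0.02,0,1],
    [0,0,-0.03,0,1],
    [-0.001,0,-0.035,0,1],
    [-0.001,0,-0.04,0,1],
    [-0.002,0,-0.045,0,1],
    [-0.003,0,-0.05,0,1],
    [-0.004,0,-0.055,0,1],
    [-0.005,0,-0.06,0,1],
    [-0.006,0,-0.065,0,1],
    [-0.007,0,-0.07,0,1],
    [-0.007,0,-0.075,0,1],
    [-0.007,0,-0.08,0,1],
    [-0.007,0,-0.085,0,1],
    [-0.007,0,-0.09,0,1],
    [-0.007,0,-0.095,0,1],
    [-0.007,0,-0.1,0,1],
    [-0.007,0,-0.1,0,1],
    [-0.007,0,-0.1,0,1],
    [-0.007,0,-0.1,0,1]
  ]
}}

```text
time_s: 4.15
tool_pos: [0.4966, 0.0002, 0.2848]
tool_rot: [180.0, 0.0, 0.1]
force: [-2.5, 1.0, 3.5]
grip_width: 0.0005
```

```bash
python3 - <<'E'
from cell import env
import cv2
p,d=env.read_camera("scene");cv2.imwrite("pics/scene2.png",cv2.resize(p[90:280,150:400,::-1],None,fx=3,fy=3,interpolation=cv2.INTER_CUBIC))
o=env.get_obs();print(o["tool_pos"],o["force"],o["time_s"])
E
```

```text
[4.96551734e-01 2.34696253e-04 2.84866785e-01] [-3.54954421 -0.05491194  3.33406042] 4.2
```

View pics/scene2.png

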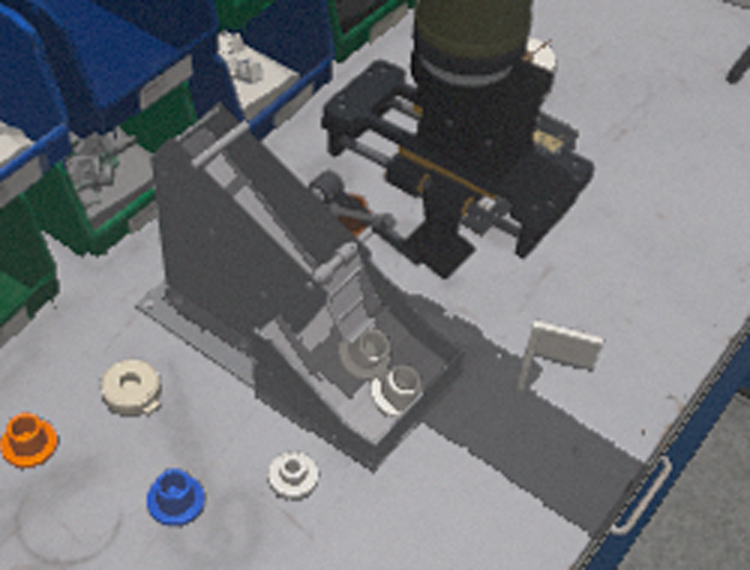

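Both caps have slid out and lie in the tray at (365,350) and (397,388); the lid is up and the fingers press with about 3.4 N. I hold a while and confirm from above.

Emit:
{"method": "carry_out", "body": {
  "increments": [
    [0,0,0,0,1],
    [0,0,0,0,1],
    [0,0,0,0,1],
    [0,0,0,0,1],
    [0,0,0,0,1],
    [0,0,0,0,1],
    [0,0,0,0,1],
    [0,0,0,0,1],
    [0,0,0,0,1],
    [0,0,0,0,1]
  ]
}}

```text
time_s: 5.2
tool_pos: [0.4967, 0.0003, 0.2848]
tool_rot: [180.0, -0.0, 0.1]
force: [-3.6, 1.0, 4.2]
grip_width: 0.0006
```

```bash
python3 - <<'E'
from cell import env
import cv2,numpy as np
from h import world
ims=[]
for n,(a,b,c,e) in {"scene":(170,260,220,330),"top":(150,240,230,340)}.items():
    p,d=env.read_camera(n);ims.append(cv2.resize(p[a:b,c:e,::-1],None,fx=3.6,fy=3.6,interpolation=cv2.INTER_CUBIC))
    c=env.get_calibration(n);v,u=np.mgrid[0:384,0:512];W=world(u,v,d,c["K"],c["camera_from_world"])
    m=(p.min(2)>165)&(W[...,0]>.44)&(W[...,0]<.57)&(W[...,1]>.03)&(W[...,1]<.15)&(W[...,2]>.012)
    k,l,st,ce=cv2.connectedComponentsWithStats(m.astype(np.uint8))
    for i in range(1,k):
        if st[i,4]>25: print(n,st[i,4],ce[i].round(),W[l==i].mean(0).round(3),"zmax",W[l==i][:,2].max().round(3))
cv2.imwrite("pics/hold.png",np.hstack(ims))if ims[0].shape==ims[1].shape else print([i.shape for i in ims])
print(env.get_obs()["force"],env.get_obs()["time_s"])
E
```

```text
scene 39 [277. 222.] [0.475 0.1   0.016] zmax 0.02
top 579 [273. 205.] [0.503 0.125 0.03 ] zmax 0.081
top 178 [286. 183.] [0.551 0.091 0.09 ] zmax 0.134
top 43 [303. 186.] [0.543 0.051 0.087] zmax 0.131
top 47 [284. 203.] [0.504 0.099 0.083] zmax 0.088
[-3.20167799 -0.2878596   2.50793978] 5.3
```

View pics/hold.png

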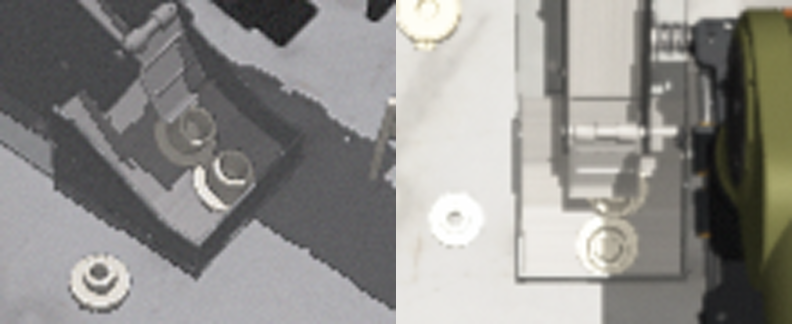

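Both views agree: the caps lie still in the tray (top view at about (293,208) and (291,218)) and the chute is empty. Now I let the paddle up slowly.

Emit:
{"method": "carry_out", "body": {
  "increments": [
    [0,0,0.002,0,1],
    [0,0,0.005,0,1],
    [0,0,0.008,0,1],
    [0,0,0.011,0,1],
    [0,0,0.014,0,1],
    [0,0,0.017,0,1],
    [0,0,0.02,0,1],
    [0,0,0.023,0,1],
    [0,0,0.026,0,1],
    [0.001,0,0.029,0,1],
    [0.001,0,0.032,0,1],
    [0.002,0,0.035,0,1],
    [0.003,0,0.038,0,1],
    [0.004,0,0.041,0,1],
    [0.005,0,0.043,0,1],
    [0.006,0,0.045,0,1],
    [0.006,0,0.047,0,1],
    [0.007,0,0.049,0,1],
    [0.007,0,0.051,0,1],
    [0.007,0,0.053,0,1]
  ]
}}

```text
time_s: 7.3
tool_pos: [0.5038, 0.0003, 0.338]
tool_rot: [180.0, -0.0, 0.1]
force: [0.6, -0.1, 1.0]
grip_width: 0.0007
```

Emit:
{"method": "carry_out", "body": {
  "increments": [
    [0,0,0.002,0,1],
    [0,0,0.004,0,1],
    [0,0,0.006,0,1],
    [0,0,0.008,0,1],
    [0,0,0.01,0,1],
    [0,0,0.012,0,1],
    [0,0,0.014,0,1],
    [0,0,0.016,0,1],
    [0,0,0.018,0,1],
    [0,0,0.02,0,1],
    [0,0,0.025,0,1],
    [0,0,0.035,0,1],
    [0,0,0.05,0,1],
    [0,0,0.07,0,1],
    [0,-0.02,0.1,0,1],
    [0,-0.05,0.1,0,1],
    [0,-0.09,0.1,0,1],
    [0,-0.13,0.1,0,1],
    [0,-0.15,0.1,0,1],
    [0,-0.15,0.1,0,1]
  ]
}}

```text
time_s: 9.3
tool_pos: [0.5029, -0.1537, 0.4389]
tool_rot: [179.9, -0.1, -0.2]
force: [-0.4, 0.1, -1.0]
grip_width: 0.0001
```

```bash
python3 - <<'E'
from cell import env
import cv2,numpy as np
from h import world
ims=[]
for n,(a,b,c,e) in {"scene":(110,260,190,330),"top":(110,260,230,370)}.items():
    p,d=env.read_camera(n);ims.append(cv2.resize(p[a:b,c:e,::-1],None,fx=2.8,fy=2.8,interpolation=cv2.INTER_CUBIC))
    c=env.get_calibration(n);v,u=np.mgrid[0:384,0:512];W=world(u,v,d,c["K"],c["camera_from_world"])
    if n=="top":
        m=(p.max(2)<45)&(u>312)&(u<345)&(v>182)&(v<214)&(W[...,2]>.08)&(W[...,2]<.18)
        print("paddle",m.sum(),np.median(W[m],0))
cv2.imwrite("pics/end.png",np.hstack(ims))
o=env.get_obs();print(o["force"],o["time_s"],o["tool_pos"])
E
```

```text
paddle 269 [0.50497295 0.00194671 0.15567976]
[-0.60235414  0.77700494 -0.29557369] 9.4 [ 0.50371822 -0.14946044  0.43825294]
```

View pics/end.png

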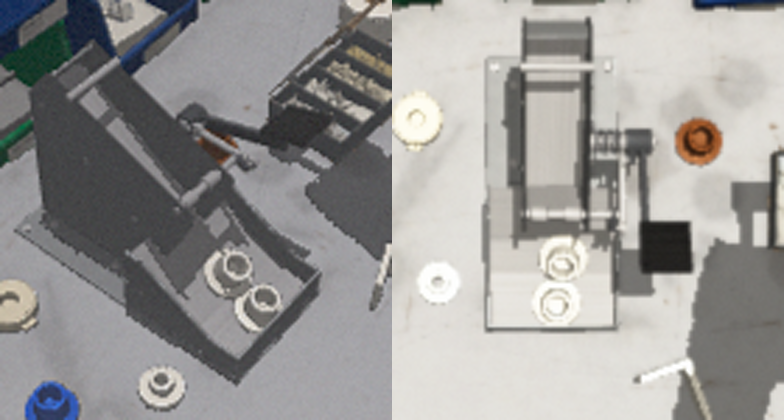

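The paddle is back at its starting height (0.1557 m), the lid is shut, both caps lie in the tray, and the loose parts are where they were. I'm handing in.

```bash
python3 -c "
from cell import env
print(env.sign_off())"
```

```text
the job is handed in; nothing more can be done
None
```

The job is handed in, after about 9.4 s of the 32 s allowed. I pressed the paddle fully down with the shut fingertips and held it for over a second, at about 3–4 N, with both caps in the tray. I then let it up at 20–30 mm/s and moved the hand clear.

**Last checks:**
- **Paddle and lid:** the paddle is back at 0.1557 m, the same height as at the start. The lid looks shut in both views; I did not measure its angle directly.
- **Caps:** both lie in the catch tray and the chute is empty.
- **Loose parts:** the sprocket, chain drive and bracket look unmoved, judged by eye from the pictures.
- **Contact:** the hand stands about 0.15 m to the side of the paddle, with only sensor noise on the force reading.

**Check that failed:** while holding, my brightness mask did not separate the caps reliably, because glare on the tray and the lid above confused it. I confirmed the caps from the enlarged pictures of both cameras instead.

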